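Queue three camera lenses in the single-file lane

TASK

Three loose camera lenses stand on the bench before the flared mouth of a low aluminium guide lane. With the fingertips, push them through its gate into the lane one at a time, the small lens first so that it ends innermost (next to the stop), then the two larger ones behind it in either order, until all three stand in single file, entirely past the gate. Only push them along the bench: do not pick up or tip any lens, and leave the loupe, the film can and the solder spool where they stand.

Things in the scene. Friction and masses are not known exactly. Their poses are not given: they have to be found in the camera images.
- lane: Bare aluminium guide lane, fixed to the bench: two straight rails 10 mm thick, 70 mm apart inside, open at the gate, closed at the far end by a cross bar. No floor: lenses slide on the bench. Origin on the bench in the middle of the gate; +y points into the lane along its middle line, x across, z up. 13 mm high at most: fingertips 16 mm above the bench pass over it and still meet the lenses
- gate_lips (a point): Point on the bench in the middle of the flared mouth, lane frame (0, -36 mm, 0). From the gate the rails turn outward as two straight lips, 38 mm long, 0.6 rad off the lane's line, back to y = -36 mm and out to x = +-67 mm. Four screw feet, 8 mm high, lie outside the rails out to x = +-62 mm
- lane_stop (a point): Middle of the black rubber stop face at the lane's inner end, at bench height: lane frame (0, 210 mm, 0)
- small_lens: The small lens: black camera lens, 55 mm diameter, 34 mm high (widest from 14 to 25 mm above the bench, 52 mm below that), about 0.24 kg, standing on its mount, round, axis upright. Origin at the centre of its underside. Mass varies by 30 %. It slides flat on the bench when pushed level anywhere below its top edge
- large_lens_1: One of two equal larger lenses: black camera lens, 64 mm diameter, 40 mm high (widest from 16 to 30 mm above the bench, 61 mm below that), about 0.24 kg, standing on its mount, round, axis upright. Origin at the centre of its underside. Mass varies by 30 %. It slides flat on the bench when pushed level anywhere below its top edge
- large_lens_2: The other larger lens, same size and weight as large_lens_1 (64 mm diameter, 40 mm high): standing on its mount, round, axis upright. Origin at the centre of its underside. Mass varies by 30 %. It slides flat on the bench when pushed level anywhere below its top edge
- loupe_stand: Black eye loupe standing on its flange, 41 mm diameter, 49 mm high, beside the lane on the robot's side. Bystander, loose: leave it where it stands. Origin at the centre of its underside
- film_tub: White film can with snap lid, 34 mm diameter, 50 mm high, beside the lane on its far side. Bystander, loose: leave it where it stands. Origin at the centre of its underside
- spool: Spool of solder wire standing flat, 52 mm diameter, 23 mm high, behind the lenses on the far side. Bystander, loose: leave it where it stands. Origin at the centre of its underside
There are look-alikes about, which are no part of the job. Leave any turquoise look-alike of the large_lens_1 alone. What is shaped like the large_lens_2 but yellow is not meant.

How it is judged:
By the outcome, as a careful person would: the job done as asked, in the order asked, and still so for the second after the job is handed in, with the robot touching nothing.
It also fails if it takes over 64 s, if anything falls off the work surface, if the arm or the gripper's body presses on something with over 40 N, if the wrist force passes 120 N, or if a joint passes its speed limit or range.

ROBOT

A 6-joint arm with a two-finger parallel gripper is mounted at the origin on a cart in front of the work surface, level with it; the furniture and walls round the work are solid. World frame = base frame: x ahead of the robot, y to its left, z up, the work surface at z = 0. Lengths are in m, angles in rad, forces in N, time in s.
With the tool pointing down it reaches from about 0.35 to 0.975 m from the base axis. Payload 4.9 kg.
Tool frame: the origin (TCP) lies on the centre line of the jaws, within the pads' length; the fingertips stand manip.tip_reach ahead of it and the grasp point (between the pads) is the TCP (manip.tip_reach is the distance from the TCP to the fingertips, in m); z points along the fingers, y is the line along which they close (so a half turn about z gives the same grasp; the last joint's range is limited). The gripper opens to 85 mm and grips with 20 to 120 N. Pads are 22 mm wide; open, the fingers measure 114 mm over their backs; the gripper's body (76 mm by 85 mm) begins 54 mm behind the grasp point. The pads swing forward as they close: fully open they stand 13 mm farther back than shut.
Start: joints at [-1.468, 0.053, 1.613, -0, 1.476, -0.119], TCP at [0.137, -0.61, 0.25] pointing down, gripper open.
Joint ranges: [-3.01, 3.01], [-1.01, 2.22], [0.06, 2.58], [-1.02, 4.17], [0.09, 2.62], [-3.14, 3.14]. Speed limits (rad/s): [2.57, 2.57, 3.14, 3.14, 3.14, 3.14].

INTERFACE

Orientations are given as a unit quaternion [w, x, y, z].
In Python, from plant import manip gives the robot as it stands. The module is installed in compiled form; this text tells all that it offers.
- The arm moves only by the tool move_arm, never from a script. Its argument "rows" is a list of rows, each a list of 7 numbers: the shift along the tool's x, y, z in cm, then the turn, a rotation vector about the tool's x, y, z in degrees, then the opening, from -1 (shut) to 1 (fully open). In form: [[tx, ty, tz, ax, ay, az, jaw], ...]. A call has 1 to 20 rows; each row shifts and turns the commanded pose from where the row before left it, along the tool's axes as they then stand; what a row does not reach is not made up. A row lasts 1/12 s, in which the tool goes at most 41.7 mm and 7.16 degrees, less where a joint would pass 70% of its speed; a pose out of reach is approached as far as the arm can. A call is refused whole if a number of a shift passes 4.17 or a number of a turn 7.16, either way. A call with a gripper value outside its range is refused whole. The fingers move at their own pace and stop on an object; the grip force is fixed at half the most. Time passes only in rows, so rows that do not move let the fingers close. It gives the time, the measured TCP pose, the force, the opening and the grip force at its end, in the units of the state.
- manip.state(): the state, without advancing time (a new reading comes with each control period).
- manip.grab_frame(name): name is "scene" or "top"; returns a dict with "img" (420x560x3 uint8, blue, green, red), "mtx" (3x3 intrinsics, pixels), "k1" (the pictures are not rectified: a ray, as slopes to the right and down, at radius r is drawn at 1 + k1 r^2 times it, then the intrinsics apply), "R" (3x3) and "t" (3): a world point X has camera coordinates R X + t. Camera axes: x right, y down, z forward; pixel columns grow to the right and rows downward; lengths in m; the calibration is good to about 2 mm. A picture is of the moment at which its call begins. There is no depth.
- manip.job_done(): hands the job in; it is judged then, once.
The state is a dict: "time": time; "joint_pos": joint angles; "joint_vel": joint speeds; "joint_efforts": joint torques, N m; "tool_pos": TCP position; "tool_rot": TCP orientation; "contact_force": force on the tool from outside, world axes, zero at the start; "ft_torque": the same for the moment, N m; "gripper_width": opening from 0.0 (shut) to 1.0 (fully open); "grasp_force": force on a finger pad.
Only numpy, scipy, OpenCV 4.12 (cv2) and the standard library are available. Lean on these libraries where they do the work, as an engineer would, in place of code of your own. Each camera call takes 0.05 s, during which the arm holds its last target. There are 200 camera calls.

## Working session

There is one attempt and no reset: what is moved stays moved. The work goes in short steps, Python scripts to look and compute and a tool call to move; the robot and the scene stay as the last step left them, time stands still between calls to the robot, and variables do not carry over. Pictures are saved under pics/ and viewed, at most 10 in all, crops included, and the job is handed in when it is done.

Besides the shell and the picture viewer there is one more tool, called after "Emit:" as name(argument=value, ...) on one line, values as JSON. move_arm: Moves the arm, as the interface text tells. Its arguments: {"type":"object","properties":{"rows":{"type":"array","items":{"type":"array","items":{"type":"number"}}}},"required":["rows"]}

```bash
mkdir -p pics; python3 - <<'E'
from plant import manip
import cv2
s=manip.state();print(s['time'],s['tool_pos'],s['tool_rot'],manip.tip_reach,s['gripper_width'])
for n in('scene','top'):
    f=manip.grab_frame(n);cv2.imwrite(f'pics/{n}0.png',f['img']);print(n,f['mtx'].tolist(),f['k1'],f['R'].tolist(),f['t'].tolist())
E
```

```text
0.0 [ 0.13744204 -0.60908931  0.24903064] [-1.05999079e-03  9.93854947e-01  1.10685232e-01 -8.30004348e-06] 0.019 1.0033507515522853
scene [[416.16306975189593, 0.0, 280.8848129101535], [0.0, 416.16306975189593, 205.53515545067572], [0.0, 0.0, 1.0]] 0.01842911939629113 [[-0.6400975899243674, -0.7681725779276442, -0.013636931216872369], [-0.47349884530832625, 0.4084076244332059, -0.7803858377728975], [0.605040427463073, -0.493066022784802, -0.6251495647526911]] [0.39083484024678855, 0.23951453369344725, 0.7166675735118252]
top [[492.8858728291355, 0.0, 282.6430231956999], [0.0, 492.8858728291355, 216.6784962970722], [0.0, 0.0, 1.0]] -0.1838699708706981 [[0.0016903961524785802, -0.9996801093168071, -0.025235324392293416], [-0.9815325492340671, 0.0031685689964599394, -0.19126895975193745], [0.19128773446021383, 0.025092612595169636, -0.9812132099794763]] [0.11105706865962993, 0.5313378173765169, 0.95160530559408]
```

View pics/top0.png

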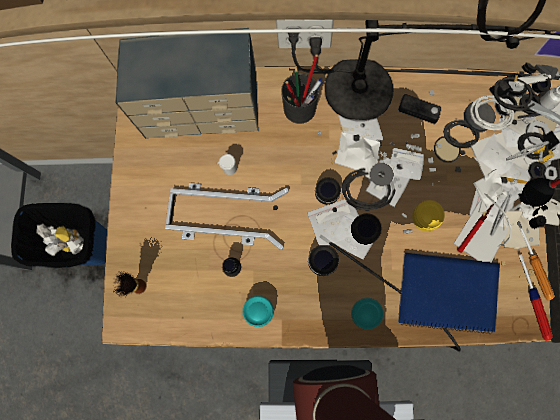

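View pics/scene0.png

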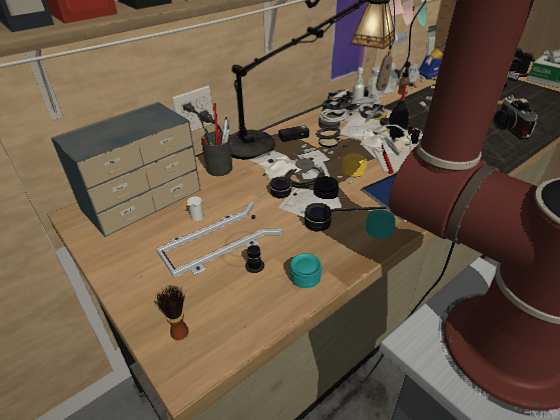

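The top view shows the lane from its stop (~(170,208)) to its mouth at (285,188)/(280,246). The black lenses are at about (327,189), (366,228) and (323,260). The spool is at (381,173), the loupe at (232,266) and the film can at (228,162). I'll enlarge this area.

```bash
cat > h.py <<'E'
from plant import manip
import cv2, numpy as np
def ray(f,u,v,z):
    K=f['mtx'];k=f['k1'];R=np.array(f['R']);t=np.array(f['t'])
    p=cv2.undistortPoints(np.array([[[u,v]]],float),np.array(K),np.array([k,0,0,0,0.]))[0,0]
    c=-R.T@t;d=R.T@np.array([p[0],p[1],1]);return (c+d*(z-c[2])/d[2])[:2]
def proj(f,X):
    return cv2.projectPoints(np.array(X,float).reshape(-1,3),cv2.Rodrigues(np.array(f['R']))[0],np.array(f['t']),np.array(f['mtx']),np.array([f['k1'],0,0,0,0.]))[0][:,0]
E
python3 - <<'E'
from h import *
f=manip.grab_frame('top');im=f['img']
c=cv2.resize(im[140:340,155:415],None,fx=3,fy=3,interpolation=cv2.INTER_CUBIC)
cv2.imwrite('pics/crop1.png',cv2.convertScaleAbs(c,alpha=1.5,beta=15))
m=(im.max(2)<60).astype(np.uint8)
n,l,s,ce=cv2.connectedComponentsWithStats(m)
for i in range(1,n):
    if 150<s[i,4]<3000 and 150<ce[i][0]<420 and 140<ce[i][1]<340: print(s[i],ce[i].round(1),ray(f,*ce[i],.035).round(4))
E
```

```text
[342 169  53  42 598] [363.  194.3] [ 0.5821 -0.0572]
[316 177  25  28 518] [327.7 189.9] [0.5917 0.0168]
[351 213  31  32 750] [365.8 228.4] [ 0.5096 -0.0609]
[ 309  242   93   52 1001] [334.5 261.6] [0.4411 0.0051]
[223 257  18  19 273] [231.4 266.2] [0.4319 0.2158]
[351 300  33  30 264] [365.2 316.8] [ 0.3292 -0.0553]
```

View pics/crop1.png

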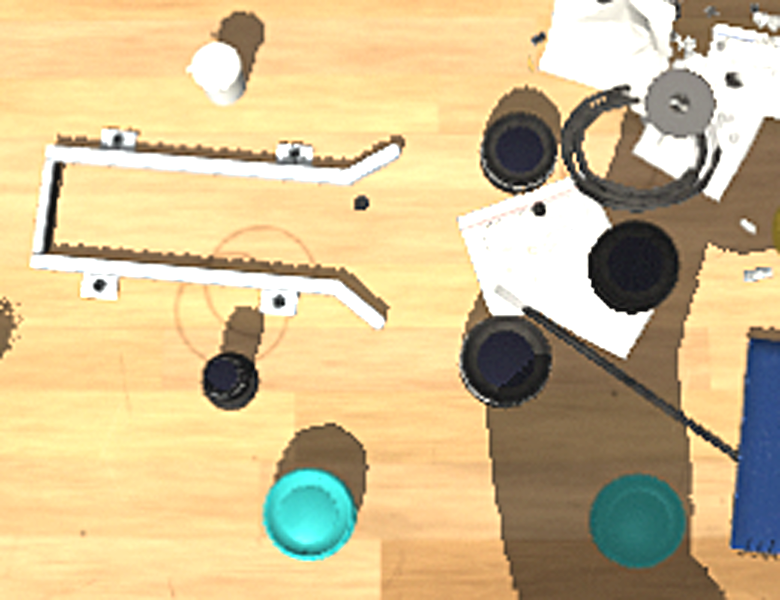

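The crop confirms that the small lens (~75 px wide) is at crop (519,150) and the large ones (~90 px) are at (633,267) and (506,361). The spool is at (680,102). The lane's inner edges run (348,184)–(60,162) and (338,277)–(50,257).

```bash
python3 - <<'E'
from h import *
f=manip.grab_frame('top');im=f['img'];hsv=cv2.cvtColor(im,cv2.COLOR_BGR2HSV)
g=((hsv[...,1]<60)&(hsv[...,2]>110))
U=[];L=[]
for u in range(180,266):
    c=g[:,u]
    a=np.where(c[180:210])[0]; b=np.where(c[215:250])[0]
    if len(a): U.append(ray(f,u,180+a[-1]+.5,0.))
    if len(b): L.append(ray(f,u,215+b[0]-.5,.013))
U=np.array(U);L=np.array(L)
for P in (U,L):
    p=np.polyfit(P[:,1],P[:,0],1)
    r=abs(np.polyval(p,P[:,1])-P[:,0])<.003; p=np.polyfit(P[r,1],P[r,0],1);print(p, r.sum(),len(P), np.arctan(p[0]), [np.polyval(p,y).round(4) for y in(.13,.3)])
def cr(x,y): return 155+(x+.5)/3-.5,140+(y+.5)/3-.5
for nm,x,y,z in [('gateU',348,184,0),('gateL',338,277,.013),('lipU',403,143,.013),('lipL',385,312,.013),('stopU',62,162,.0),('stopL',50,252,.013),('spool',680,102,.023),('loupe',231,381,.03),('tub',218,68,.05)]: print(nm,ray(f,*cr(x,y),z).round(4))
# lenses: dark mask outlines
m=(im.max(2)<75).astype(np.uint8)
# project model outlines to compare: bounding box of dark areas vs. estimated
for nm,x0,x1,y0,y1,z in [('S',482,557,112,193,.02),('A',588,679,220,313,.024),('B',460,551,316,407,.024)]:
    print(nm,ray(f,*cr((x0+x1)/2,(y0+y1)/2),z).round(4),(ray(f,*cr(x0,y0),z)-ray(f,*cr(x1,y1),z)).round(4))
print(-np.array(f['R']).T@f['t'])
E
```

```text
[0.09065674 0.56265725] 86 86 0.09040959834682545 [np.float64(0.5744), np.float64(0.5899)]
[0.08991605 0.49132362] 86 86 0.08967490132798532 [np.float64(0.503), np.float64(0.5183)]
gateU [0.5763 0.138 ]
gateL [0.5063 0.1439]
lipU [0.6033 0.0981]
lipL [0.4815 0.1108]
stopU [0.594  0.3482]
stopL [0.5246 0.3507]
spool [ 0.6305 -0.1   ]
loupe [0.4314 0.216 ]
tub [0.6488 0.2273]
S [0.5942 0.0155] [0.0593 0.0522]
A [ 0.5113 -0.0625] [0.066  0.0619]
B [0.4454 0.0276] [0.0631 0.0619]
[0.33930721 0.0854597  1.03815869]
```

Emit:
move_arm(rows=[[0,0,0,0,0,-7,-0.1],[0,0,0,0,0,-7,-0.1],[0,0,0,0,0,-7,-0.1],[0,0,0,0,0,-7,-0.1],[0,0,0,0,0,-7,-0.1],[0,0,0,0,0,-7,-0.1],[0,0,0,0,0,-7,-0.1],[0,0,0,0,0,-7,-0.1],[0,0,0,0,0,-7,-0.1],[0,0,0,0,0,-7,-0.1],[0,0,0,0,0,-7,-0.1],[0,0,0,0,0,-7,-0.1],[0,0,0,0,0,-7,-0.1],[0,0,0,0,0,-7,-0.1],[0,0,0,0,0,-7,-0.1]])

```text
time: 1.45
tool_pos: [0.1375, -0.6095, 0.2499]
tool_rot: [-0.0, 0.515, 0.857, 0.0]
contact_force: [0.1, -0.4, 0.4]
gripper_width: 0.451
grasp_force: 0.0
```

```bash
cat >> h.py <<'E'
from scipy.spatial.transform import Rotation as Ro
G=np.array([.5398,.1405]);D=np.array([np.sin(.09),np.cos(.09)]);N=np.array([D[1],-D[0]])
def lane2w(lat,al): return G+lat*N+al*D
def w2lane(p): p=np.array(p)[:2]-G; return np.array([p@N,p@D]).round(4)
def where():
    s=manip.state();q=np.array(s['tool_rot']);R=Ro.from_quat(q[[1,2,3,0]]).as_matrix();p=np.array(s['tool_pos'])
    print('t',round(s['time'],2),'p',p.round(4),'lane',w2lane(p),'head',np.degrees(np.arctan2(R[1,0],R[0,0])).round(2),'tilt',R[:,2].round(3),'w',round(s['gripper_width'],3),'F',np.round(s['contact_force'],1),'j',np.round(s['joint_pos'],2),'tip',manip.tip_reach)
    return p,R
def to(xyz): # cm in tool axes
    p,R=where();print('cm',(R.T@(np.array(xyz)-p)*100).round(2))
E
python3 -c "
from h import *
to([.627,-.046,.2])"
```

```text
t 1.45 p [ 0.1375 -0.6095  0.2499] lane [-0.3333 -0.7831] head 118.05 tilt [-0.     0.001 -1.   ] w 0.451 F [ 0.1 -0.4  0.4] j [-1.47  0.05  1.61  0.    1.48 -1.96] tip 0.019
cm [26.7  69.7   5.02]
```

Emit:
move_arm(rows=[[1.335,3.485,0.2,0,0,0,-0.1],[1.335,3.485,0.2,0,0,0,-0.1],[1.335,3.485,0.2,0,0,0,-0.1],[1.335,3.485,0.2,0,0,0,-0.1],[1.335,3.485,0.2,0,0,0,-0.1],[1.335,3.485,0.2,0,0,0,-0.1],[1.335,3.485,0.2,0,0,0,-0.1],[1.335,3.485,0.2,0,0,0,-0.1],[1.335,3.485,0.2,0,0,0,-0.1],[1.335,3.485,0.2,0,0,0,-0.1],[1.335,3.485,0.2,0,0,0,-0.1],[1.335,3.485,0.2,0,0,0,-0.1],[1.335,3.485,0.2,0,0,0,-0.1],[1.335,3.485,0.2,0,0,0,-0.1],[1.335,3.485,0.2,0,0,0,-0.1],[1.335,3.485,0.2,0,0,0,-0.1],[1.335,3.485,0.2,0,0,0,-0.1],[1.335,3.485,0.2,0,0,0,-0.1],[1.335,3.485,0.2,0,0,0,-0.1],[1.335,3.485,0.2,0,0,0,-0.1]])

```text
time: 3.12
tool_pos: [0.6313, -0.0475, 0.2099]
tool_rot: [-0.0, 0.517, 0.856, -0.0]
contact_force: [0.5, 0.4, -0.0]
gripper_width: 0.45
grasp_force: 0.0
```

```bash
python3 -c "
from h import *
to([.627,-.046,.037])"
```

```text
t 3.12 p [ 0.6313 -0.0475  0.2099] lane [ 0.108 -0.179] head 117.72 tilt [-0. -0. -1.] w 0.45 F [ 0.5  0.4 -0. ] j [-0.19  0.1   1.63 -0.    1.41 -0.68] tip 0.019
cm [ 0.33 -0.31 17.29]
```

Emit:
move_arm(rows=[[0,0,3.5,0,0,0,-0.1],[0,0,3.5,0,0,0,-0.1],[0,0,3.5,0,0,0,-0.1],[0,0,3.5,0,0,0,-0.1],[0,0,2.4,0,0,0,-0.1],[0,0,0.7,0,0,0,-0.1],[0,0,0,0,0,0,-0.1]])

```text
time: 3.7
tool_pos: [0.6282, -0.0488, 0.0362]
tool_rot: [-0.003, 0.517, 0.856, -0.001]
contact_force: [-0.5, 0.1, -0.2]
gripper_width: 0.452
grasp_force: 0.0
```

```bash
python3 -c "
from h import *
to([*lane2w(0.02,-.08),.0355])
for n in ('top','scene'):
    f=manip.grab_frame(n)
    if n=='top': c=f['img'][140:290,270:450]
    else: c=f['img'][110:260,200:380]
    cv2.imwrite('pics/d_%s.png'%n,c)
a=cv2.imread('pics/d_top.png');b=cv2.imread('pics/d_scene.png')
cv2.imwrite('pics/d.png',cv2.convertScaleAbs(cv2.resize(np.hstack([a,b]),(800,333),interpolation=cv2.INTER_CUBIC),alpha=1.5,beta=15))
"
```

```text
t 3.7 p [ 0.6282 -0.0488  0.0362] lane [ 0.1051 -0.1806] head 117.71 tilt [-0.006  0.001 -1.   ] w 0.452 F [-0.5  0.1 -0.2] j [-0.2   0.28  1.74 -0.    1.13 -0.68] tip 0.019
cm [13.07 -1.69  0.13]
```

View pics/d.png

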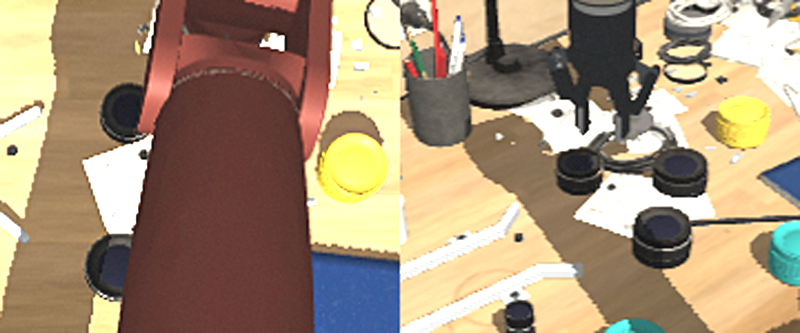

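Both fingers stand open behind the small lens (fingers at ~(580,130)/(625,130), lens at (580,170)) and clear of the spool. I'll push diagonally.

Emit:
move_arm(rows=[[1,0,0,0,0,0,-0.1],[1,0,0,0,0,0,-0.1],[1,0,0,0,0,0,-0.1],[0.6,0,0,0,0,0,-0.1],[0.6,0,0,0,0,0,-0.1],[0.8,0,0,0,0,0,-0.1],[1,0,0,0,0,0,-0.1],[1,0,0,0,0,0,-0.1],[1,0,0,0,0,0,-0.1],[1,0,0,0,0,0,-0.1],[1,0,0,0,0,0,-0.1],[1,0,0,0,0,0,-0.1],[1,0,0,0,0,0,-0.1],[1,0,0,0,0,0,-0.1],[1,0,0,0,0,0,-0.1],[0.8,0,0,0,0,0,-0.1],[0.6,0,0,0,0,0,-0.1],[0.2,0,0,0,0,0,-0.1],[0,0,0,0,0,0,-0.1]])

```text
time: 5.38
tool_pos: [0.5575, 0.0896, 0.0392]
tool_rot: [-0.0, 0.517, 0.856, 0.0]
contact_force: [0.2, -0.2, 0.1]
gripper_width: 0.452
grasp_force: 0.7
```

```bash
python3 -c "
from h import *
to([*lane2w(0.0,-.05),.0355])
for n in ('top','scene'):
    f=manip.grab_frame(n)
    if n=='top': c=f['img'][140:290,240:420]
    else: c=f['img'][130:280,180:360]
    cv2.imwrite('pics/d_%s.png'%n,c)
a=cv2.imread('pics/d_top.png');b=cv2.imread('pics/d_scene.png')
cv2.imwrite('pics/e.png',cv2.convertScaleAbs(cv2.resize(np.hstack([a,b]),(800,333),interpolation=cv2.INTER_CUBIC),alpha=1.5,beta=15))
"
```

```text
t 5.38 p [0.5575 0.0896 0.0392] lane [ 0.0222 -0.0491] head 117.74 tilt [-0.001  0.    -1.   ] w 0.452 F [ 0.2 -0.2  0.1] j [ 0.03  0.14  1.9   0.    1.1  -0.46] tip 0.019
cm [ 1.13 -1.91  0.37]
```

View pics/e.png

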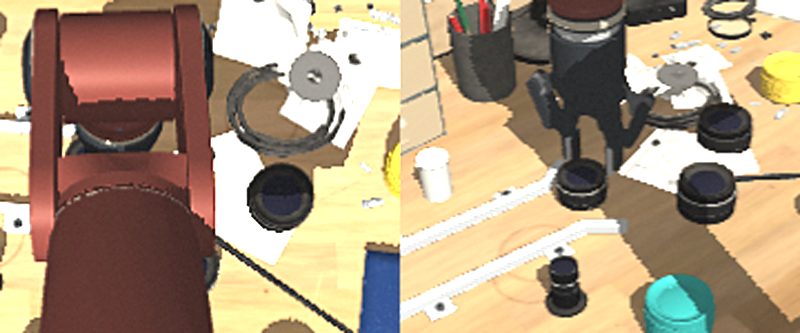

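The small lens is nested between the fingers at the mouth, and nothing else has moved. Next I'll turn about it to face down the lane.

Emit:
move_arm(rows=[[-0.5,0,0.2,0,0,0,-0.1],[0,-0.41,0,0,0,6.58,-0.1],[0,-0.41,0,0,0,6.58,-0.1],[0,-0.41,0,0,0,6.58,-0.1],[0,-0.41,0,0,0,6.58,-0.1],[0,-0.41,0,0,0,6.58,-0.1],[0,0,0,0,0,0,-0.1]])

```text
time: 6.07
tool_pos: [0.5394, 0.079, 0.0363]
tool_rot: [-0.001, 0.739, 0.673, -0.001]
contact_force: [-0.1, 0.7, -0.8]
gripper_width: 0.45
grasp_force: 0.0
```

```bash
python3 -c "
from h import *
to([*lane2w(0.0,.147),.0365])"
```

```text
t 6.07 p [0.5394 0.079  0.0363] lane [ 0.0052 -0.0613] head 84.66 tilt [-0.002  0.    -1.   ] w 0.45 F [-0.1  0.7 -0.8] j [0.01 0.1  1.95 0.   1.1  0.1 ] tip 0.019
cm [ 2.083e+01 -5.800e-01 -2.000e-02]
```

Emit:
move_arm(rows=[[0.5,-0.03,0,0,0,0,-0.1],[0.8,-0.03,0,0,0,0,-0.1],[1,-0.03,0,0,0,0,-0.1],[1.1,-0.03,0,0,0,0,-0.1],[1.2,-0.03,0,0,0,0,-0.1],[1.2,-0.03,0,0,0,0,-0.1],[1.2,-0.03,0,0,0,0,-0.1],[1.2,-0.03,0,0,0,0,-0.1],[1.2,-0.03,0,0,0,0,-0.1],[1.2,-0.03,0,0,0,0,-0.1],[1.2,-0.03,0,0,0,0,-0.1],[1.2,-0.03,0,0,0,0,-0.1],[1.2,-0.03,0,0,0,0,-0.1],[1.2,-0.03,0,0,0,0,-0.1],[1.2,-0.03,0,0,0,0,-0.1],[1.2,-0.03,0,0,0,0,-0.1],[1,-0.03,0,0,0,0,-0.1],[0.6,-0.03,0,0,0,0,-0.1],[0.2,0,0,0,0,0,-0.1],[0,0,0,0,0,0,-0.1]])

```text
time: 7.73
tool_pos: [0.5531, 0.2757, 0.0374]
tool_rot: [-0.0, 0.738, 0.675, 0.0]
contact_force: [0.2, 0.6, -0.3]
gripper_width: 0.45
grasp_force: 0.0
```

```bash
python3 -c "
from h import *
to([*lane2w(0.0,.147),.0365])"
```

```text
t 7.73 p [0.5531 0.2757 0.0374] lane [0.001  0.1359] head 84.84 tilt [ 0.  0. -1.] w 0.45 F [ 0.2  0.6 -0.3] j [0.34 0.25 1.77 0.   1.12 0.43] tip 0.019
cm [ 1.11 -0.1   0.09]
```

Emit:
move_arm(rows=[[0.7,0,0,0,0,0,-0.1],[0.4,0,0,0,0,0,-0.1],[-1,0,0,0,0,0,-0.1],[-2,0,0,0,0,0,-0.1],[-3,0,-2,0,0,0,-0.1],[-3,0,-3,0,0,0,-0.1],[-3,0,-3,0,0,0,-0.1],[-3.3,0,0,0,0,0,-0.1],[-3.3,0,0,0,0,0,-0.1],[-3.3,0,0,0,0,0,-0.1],[-3.3,0,0,0,0,0,-0.1],[-3.3,-0.5,0,0,0,0,-0.1],[-3.3,-0.5,0,0,0,0,-0.1],[-3.3,0,0,0,0,0,-0.1],[-3.3,0,0,0,0,0,-0.1],[-3.3,0,0,0,0,0,-0.1],[0,0,0,0,0,0,-0.1]])

```text
time: 9.15
tool_pos: [0.5058, -0.1324, 0.1168]
tool_rot: [0.001, 0.74, 0.672, -0.0]
contact_force: [0.0, 0.0, -0.1]
gripper_width: 0.452
grasp_force: 0.0
```

```bash
python3 -c "
from h import *
to([*lane2w(-.010,-.275),.0365])"
```

```text
t 9.15 p [ 0.5058 -0.1324  0.1168] lane [-0.0094 -0.2748] head 84.48 tilt [ 0.001 -0.002 -1.   ] w 0.452 F [ 0.   0.  -0.1] j [-0.4  -0.07  1.97 -0.    1.24 -0.3 ] tip 0.019
cm [-0.   -0.08  8.03]
```

Emit:
move_arm(rows=[[0,0,3,0,0,0,-0.1],[0,0,3,0,0,0,-0.1],[0,0,1.6,0,0,0,-0.1],[0.5,0,0.5,0,0,0,-0.1],[0.8,0,0,0,0,0,-0.1],[0.8,0,0,0,0,0,-0.1],[0.6,0,0,0,0,0,-0.1],[0.6,0,0,0,0,0,-0.1],[0.8,0.05,0,0,0,0,-0.1],[1,0.08,0,0,0,0,-0.1],[1.2,0.08,0,0,0,0,-0.1],[1.2,0.08,0,0,0,0,-0.1],[1.2,0.08,0,0,0,0,-0.1],[1.2,0.08,0,0,0,0,-0.1],[1.2,0.08,0,0,0,0,-0.1],[1.2,0.08,0,0,0,0,-0.1],[1.2,0.08,0,0,0,0,-0.1],[1.2,0.08,0,0,0,0,-0.1],[1.2,0.08,0,0,0,0,-0.1],[0.8,0.08,0,0,0,0,-0.1]])

```text
time: 10.82
tool_pos: [0.5307, 0.0398, 0.035]
tool_rot: [-0.0, 0.738, 0.675, -0.0]
contact_force: [-1.1, -2.4, 1.3]
gripper_width: 0.449
grasp_force: 1.6
```

```bash
python3 -c "
from h import *
to([*lane2w(0,.081),.0365])
for n in ('top','scene'):
    f=manip.grab_frame(n)
    if n=='top': c=f['img'][140:290,240:420]
    else: c=f['img'][130:280,180:360]
    cv2.imwrite('pics/d_%s.png'%n,c)
a=cv2.imread('pics/d_top.png');b=cv2.imread('pics/d_scene.png')
cv2.imwrite('pics/g.png',cv2.convertScaleAbs(cv2.resize(np.hstack([a,b]),(800,333),interpolation=cv2.INTER_CUBIC),alpha=1.5,beta=15))
"
```

```text
t 10.82 p [0.5307 0.0398 0.035 ] lane [-0.     -0.1012] head 84.84 tilt [-0.  0. -1.] w 0.449 F [-1.1 -2.4  1.3] j [-0.07  0.07  1.98  0.    1.09  0.02] tip 0.019
cm [18.22  0.   -0.14]
```

View pics/g.png

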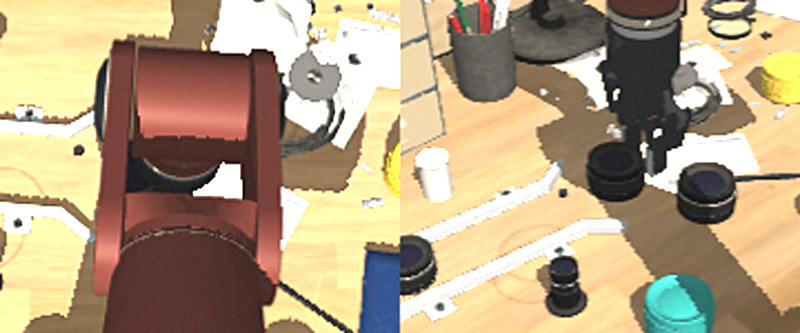

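The large lens is nested and on the lane's middle line at the mouth, the small lens stands inside the lane, and the bystanders haven't moved. I'll keep pushing.

Emit:
move_arm(rows=[[0.8,0,-0.1,0,0,0,-0.1],[1,0,-0.05,0,0,0,-0.1],[1,0,0,0,0,0,-0.1],[1,0,0,0,0,0,-0.1],[1,0,0,0,0,0,-0.1],[1,0,0,0,0,0,-0.1],[1,0,0,0,0,0,-0.1],[1,0,0,0,0,0,-0.1],[1,0,0,0,0,0,-0.1],[1,0,0,0,0,0,-0.1],[1,0,0,0,0,0,-0.1],[1,0,0,0,0,0,-0.1],[1,0,0,0,0,0,-0.1],[1,0,0,0,0,0,-0.1],[1,0,0,0,0,0,-0.1],[1,0,0,0,0,0,-0.1],[0.8,0,0,0,0,0,-0.1],[0.5,0,0,0,0,0,-0.1],[0,0,0,0,0,0,-0.1]])

```text
time: 12.5
tool_pos: [0.5464, 0.2096, 0.0369]
tool_rot: [-0.0, 0.738, 0.675, 0.0]
contact_force: [0.3, 0.0, 0.7]
gripper_width: 0.454
grasp_force: 0.0
```

```bash
python3 -c "
from h import *
to([*lane2w(0,.081),.0365])"
```

```text
t 12.5 p [0.5464 0.2096 0.0369] lane [0.0004 0.0695] head 84.86 tilt [ 0.     0.001 -1.   ] w 0.454 F [0.3 0.  0.7] j [0.24 0.19 1.85 0.   1.1  0.33] tip 0.019
cm [ 1.15 -0.04  0.04]
```

Emit:
move_arm(rows=[[-1,0,0,0,0,0,-0.1],[-2,0,0,0,0,0,-0.1],[-3,0,-1,0,0,0,-0.1],[-3,0,-3,0,0,0,-0.1],[-3,0,-3,0,0,0,-0.1],[-3,0,-3,0,0,6.66,-0.1],[0,0,0,0,0,6.66,-0.1],[0,0,0,0,0,6.66,-0.1],[0,0,0,0,0,6.66,-0.1],[0,0,0,0,0,6.66,-0.1],[0,0,0,0,0,6.66,-0.1],[0,0,0,0,0,0,-0.1]])

```text
time: 13.5
tool_pos: [0.5325, 0.0597, 0.1351]
tool_rot: [0.0, 0.925, 0.38, -0.0]
contact_force: [0.1, -0.2, 0.3]
gripper_width: 0.451
grasp_force: 0.0
```

```bash
python3 -c "
from h import *
to([.394,-.023,.137])"
```

```text
t 13.5 p [0.5325 0.0597 0.1351] lane [-0.     -0.0812] head 44.67 tilt [ 0. -0. -1.] w 0.451 F [ 0.1 -0.2  0.3] j [-0.03 -0.06  1.92 -0.    1.28  0.76] tip 0.019
cm [-15.66  -3.86  -0.19]
```

Emit:
move_arm(rows=[[-2.6,-0.65,0,0,0,0,-0.1],[-2.6,-0.65,0,0,0,0,-0.1],[-2.6,-0.65,0,0,0,0,-0.1],[-2.6,-0.65,0,0,0,0,-0.1],[-2.6,-0.65,0,0,0,0,-0.1],[-2.6,-0.65,0,0,0,0,-0.1],[0,0,0,0,0,0,-0.1],[0,0,0,0,0,0,-0.1]])

```text
time: 14.17
tool_pos: [0.3941, -0.0224, 0.1351]
tool_rot: [0.0, 0.924, 0.381, 0.001]
contact_force: [-0.3, -0.2, 0.7]
gripper_width: 0.45
grasp_force: 0.0
```

```bash
python3 -c "
from h import *
to([.394,-.023,.0365])
f=manip.grab_frame('top');c=f['img'][140:340,155:415]
cv2.imwrite('pics/k.png',cv2.convertScaleAbs(cv2.resize(c,None,fx=3,fy=3,interpolation=cv2.INTER_CUBIC),alpha=1.5,beta=15))
"
```

```text
t 14.17 p [ 0.3941 -0.0224  0.1351] lane [-0.1305 -0.1753] head 44.84 tilt [ 0.001 -0.    -1.   ] w 0.45 F [-0.3 -0.2  0.7] j [-0.25 -0.46  2.24  0.    1.35  0.54] tip 0.019
cm [-0.06  0.03  9.86]
```

View pics/k.png

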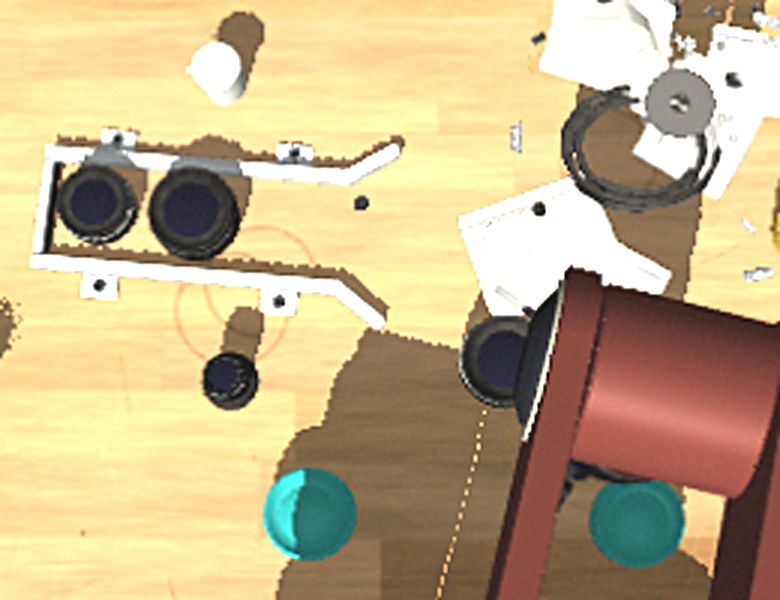

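The small lens is innermost at crop (97,204), large one behind it at (193,212). The last large lens is untouched at (504,361), and the loupe, can and spool haven't moved. Next I'll push the last lens.

Emit:
move_arm(rows=[[0,0,3,0,0,0,-0.1],[0,0,3,0,0,0,-0.1],[0,0,2.8,0,0,0,-0.1],[0,0,1,0,0,0,-0.1],[0.6,0,0,0,0,0,-0.1],[0.9,0,0,0,0,0,-0.1],[0.7,0,0,0,0,0,-0.1],[0.6,0,0,0,0,0,-0.1],[0.6,0,0,0,0,0,-0.1],[0.8,-0.04,0,0,0,0,-0.1],[1,-0.05,0,0,0,0,-0.1],[1,-0.05,0,0,0,0,-0.1],[1,-0.05,0,0,0,0,-0.1],[1,-0.05,0,0,0,0,-0.1],[1,-0.05,0,0,0,0,-0.1],[0.4,0,0,0,0,0,-0.1],[0,0,0,0,0,0,-0.1]])

```text
time: 15.63
tool_pos: [0.4614, 0.0491, 0.0369]
tool_rot: [-0.0, 0.924, 0.382, 0.0]
contact_force: [-0.0, 1.3, 0.5]
gripper_width: 0.453
grasp_force: 0.0
```

```bash
python3 -c "
from h import *
p,R=where(); print('lens',w2lane(p[:2]+.037*R[:2,0]))
f=manip.grab_frame('scene');c=f['img'][130:280,180:360]
cv2.imwrite('pics/m.png',cv2.convertScaleAbs(cv2.resize(c,None,fx=3,fy=3,interpolation=cv2.INTER_CUBIC),alpha=1.5,beta=15))
"
```

```text
t 15.63 p [0.4614 0.0491 0.0369] lane [-0.0699 -0.0981] head 44.9 tilt [ 0.     0.001 -1.   ] w 0.453 F [-0.   1.3  0.5] j [-0.06 -0.09  2.14  0.    1.09  0.73] tip 0.019
lens [-0.0461 -0.0697]
```

View pics/m.png

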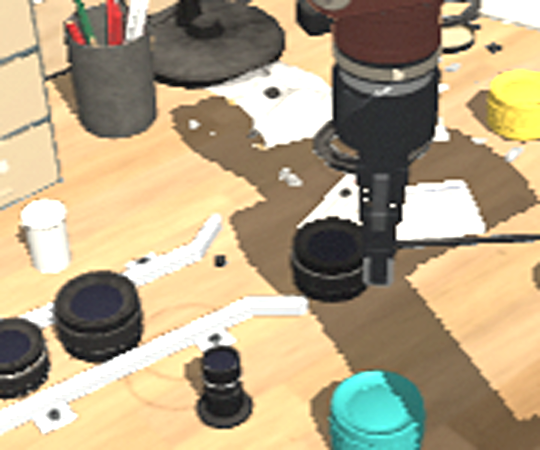

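The last lens (330,258) is nested ahead of the fingers at the mouth. It's clear of the lip end at (300,305), and nothing else has moved.

Emit:
move_arm(rows=[[0.6,0.1,0,0,0,0,-0.1],[1,0.28,0,0,0,0,-0.1],[1,0.3,0,0,0,0,-0.1],[1,0.3,0,0,0,0,-0.1],[1,0.3,0,0,0,0,-0.1],[0.7,0.22,0,0,0,0,-0.1],[0.2,0,0,0,0,0,-0.1],[-0.5,0,0,0,0,0,-0.1],[0,0.49,0,0,0,-6.66,-0.1],[0,0.49,0,0,0,-6.66,-0.1],[0,0.49,0,0,0,-6.66,-0.1],[0,0.49,0,0,0,-6.66,-0.1],[0,0.49,0,0,0,-6.66,-0.1],[0,0.49,0,0,0,-6.66,-0.1],[0,0,0,0,0,0,-0.1]])

```text
time: 16.93
tool_pos: [0.5326, 0.0585, 0.0375]
tool_rot: [0.0, 0.738, 0.675, 0.0]
contact_force: [-0.0, 0.6, -0.4]
gripper_width: 0.446
grasp_force: 0.0
```

```bash
python3 -c "
from h import *
to([*lane2w(0,.02),.0365])
f=manip.grab_frame('scene');c=f['img'][130:280,180:360]
cv2.imwrite('pics/n.png',cv2.convertScaleAbs(cv2.resize(c,None,fx=3,fy=3,interpolation=cv2.INTER_CUBIC),alpha=1.5,beta=15))
"
```

```text
t 16.93 p [0.5326 0.0585 0.0375] lane [ 0.0002 -0.0823] head 84.87 tilt [ 0.001  0.    -1.   ] w 0.446 F [-0.   0.6 -0.4] j [-0.03  0.08  1.97  0.    1.09  0.06] tip 0.019
cm [10.23 -0.02  0.1 ]
```

View pics/n.png

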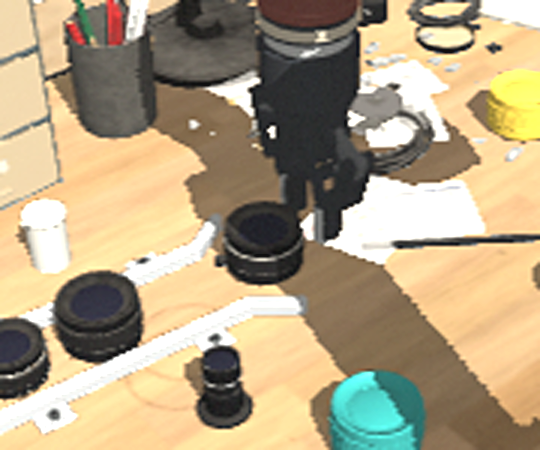

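Emit:
move_arm(rows=[[0.5,0,0.1,0,0,0,-0.1],[0.8,0,0,0,0,0,-0.1],[0.9,0,0,0,0,0,-0.1],[0.9,0,0,0,0,0,-0.1],[0.9,0,0,0,0,0,-0.1],[0.9,0,0,0,0,0,-0.1],[0.9,0,0,0,0,0,-0.1],[0.9,0,0,0,0,0,-0.1],[0.9,0,0,0,0,0,-0.1],[0.9,0,0,0,0,0,-0.1],[0.7,0,0,0,0,0,-0.1],[0.5,0,0,0,0,0,-0.1],[0.2,0,0,0,0,0,-0.1],[0,0,0,0,0,0,-0.1]])

```text
time: 18.15
tool_pos: [0.541, 0.1581, 0.0361]
tool_rot: [-0.0, 0.738, 0.674, 0.0]
contact_force: [0.7, -0.3, 0.5]
gripper_width: 0.449
grasp_force: 0.0
```

```bash
python3 -c "
from h import *
to([*lane2w(0,.018),.0365])"
```

```text
t 18.15 p [0.541  0.1581 0.0361] lane [-0.0003  0.0177] head 84.82 tilt [-0.  0. -1.] w 0.449 F [ 0.7 -0.3  0.5] j [0.15 0.14 1.9  0.   1.1  0.24] tip 0.019
cm [ 0.03  0.03 -0.04]
```

Now I'll back off, lift clear of the lenses and check.

Emit:
move_arm(rows=[[-0.8,0,0,0,0,0,-0.1],[-1.5,0,0,0,0,0,-0.1],[-2.5,0,0,0,0,0,-0.1],[-3,0,-2,0,0,0,-0.1],[-3,0,-3,0,0,0,-0.1],[-3,0,-3,0,0,0,-0.1],[-3,0,-3,0,0,0,-0.1],[-3,0,0,0,0,0,-0.1],[-3,0,0,0,0,0,-0.1],[-3,0,0,0,0,0,-0.1],[-3,0,0,0,0,0,-0.1],[0,0,0,0,0,0,-0.1],[0,0,0,0,0,0,-0.1]])

```text
time: 19.23
tool_pos: [0.5147, -0.1294, 0.1447]
tool_rot: [0.0, 0.74, 0.673, 0.0]
contact_force: [0.6, 0.1, -0.9]
gripper_width: 0.453
grasp_force: 0.0
```

```bash
python3 -c "
from h import *
where()
f=manip.grab_frame('top');c=f['img'][140:340,155:415].copy()
cv2.imwrite('pics/z.png',cv2.convertScaleAbs(cv2.resize(c,None,fx=3,fy=3,interpolation=cv2.INTER_CUBIC),alpha=1.5,beta=15))
"
```

```text
t 19.23 p [ 0.5147 -0.1294  0.1447] lane [-0.0008 -0.271 ] head 84.59 tilt [ 0.001  0.    -1.   ] w 0.453 F [ 0.6  0.1 -0.9] j [-0.39 -0.08  1.93  0.    1.3  -0.29] tip 0.019
```

View pics/z.png

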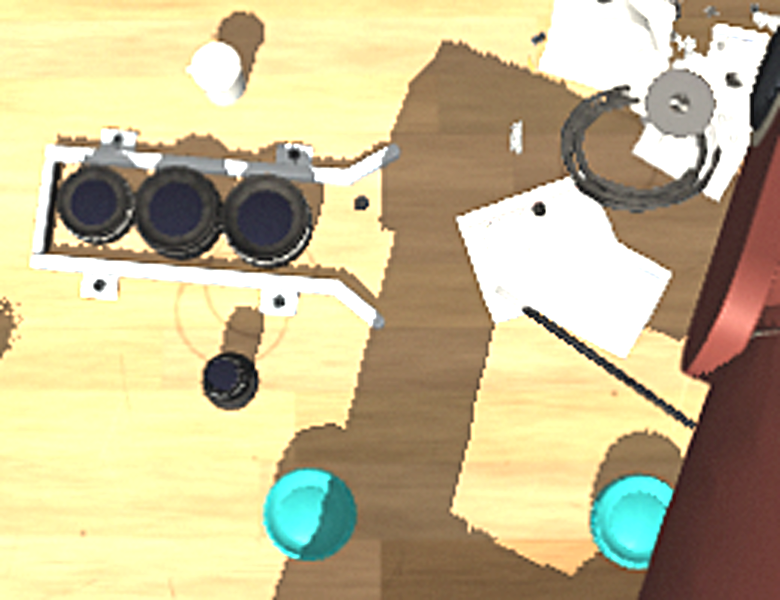

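The lenses stand in single file with the small one innermost: crop (97,203), (178,211), (266,219). The last lens's edge is at x≈313, past the gate at x≈343. The bystanders are where they were.

```bash
python3 -c "
from plant import manip
print(manip.job_done())"
```

```text
the job is handed in; nothing more can be done
None
```

The job is handed in: all three lenses stand in single file past the gate with the small one innermost, and the loupe, film can and spool show no movement in the final picture (19.2 s of the 64 s used).

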